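# Press the lever to let a gudgeon pin out of the workshop's pin chute

## Robot

A 7-joint arm with a two-finger parallel gripper is mounted at the origin on the work surface. World frame = base frame: x ahead of the robot, y to its left, z up, the work surface at z = 0. Lengths are in m, angles in degrees, forces in N, time in s.
With the tool pointing down it reaches from about 0.425 to 0.875 m from the base axis. Payload 4.7 kg.
Tool frame: the origin (TCP) lies at the very end of the fingers, on their centre line; the grasp point (between the pads) lies 19 mm behind it (pinch_z is the distance from the TCP to the grasp point, in m); z points along the fingers, y is the direction in which the jaws open and shut (so a half turn about z gives the same grasp; the last joint's range is limited). The gripper opens to 87 mm and grips with 3 to 60 N. Pads are 19 mm wide; open, the fingers measure 117 mm over their backs; the gripper's body (75 mm by 190 mm) begins 51 mm behind the grasp point.
Start: joints at [70.995, 18.392, -4.016, 83.108, 1.295, 78.541, -3.26], TCP at [0.22, -0.612, 0.223] pointing down, gripper open.
Joint ranges: [-163.93, 163.93], [-17.29, 119.83], [-79.2, 71.16], [3.27, 140.29], [-89.18, 269.18], [5.43, 117.66], [-154.24, 154.24]. Speed limits (degrees/s): [147.25, 147.25, 180, 180, 180, 180, 180].

## Interface

Orientations are given as [roll, pitch, yaw] about the fixed x, y, z axes, in that order (R = Rz(yaw) Ry(pitch) Rx(roll)).
In Python, from cell import get_obs, read_camera, camera_params, sign_off, pinch_z gives the robot as it stands.
- The arm moves only by the shell command python3 -m handwheel 'ROWS' [FORCE]. ROWS is JSON, a list of rows, each a list of 5 numbers: the finger opening in m, from 0 to 0.087, then the shift along the tool's x, y, z in m, then the turn about the tool's z in rad. In form: [[jaw, tx, ty, tz, twist], ...]. A call has 1 to 20 rows; each row is the pose to reach, as a shift and turn from the pose commanded when the call began, along the tool's axes at that moment; what a row does not reach only later rows make up. A row lasts 1/10 s, in which the tool goes at most 50 mm and 8.59 degrees, less where a joint would pass 70% of its speed; a pose out of reach is approached as far as the arm can. A call with a gripper value outside its range is refused whole. The fingers move at their own pace and stop on an object; FORCE is the grip in N (left out, the last holds). Time passes only in rows, so rows that repeat a pose let the fingers close. It gives the time, the measured TCP pose, the force and the opening at its end, in the units of the state.
- get_obs(): the state, without advancing time (a new reading comes with each control period).
- read_camera(name): name is "side" or "top"; returns the picture (400x640x3 uint8, blue, green, red); there is no depth.
- camera_params(name): a dict with "camera_matrix" (3x3 intrinsics, pixels), "R" (3x3) and "t" (3): a world point X has camera coordinates R X + t. Camera axes: x right, y down, z forward; pixel columns grow to the right and rows downward; lengths in m; the calibration is good to about 2 mm. A picture is of the moment at which its call begins. camera_params takes no time and is no camera call.
- sign_off(): hands the job in, once; it reports no verdict.
The state is a dict: "time_s": time; "qpos": joint angles; "joint_velocities": joint speeds; "effort": joint torques, N m; "tool_pos": TCP position; "tool_rot": TCP orientation; "force": force on the tool from outside, world axes, zero at the start; "wrist_torque": the same for the moment, N m; "grip_width": finger opening in m.
Only numpy, scipy, OpenCV 4.12 (cv2) and the standard library are available. Lean on these libraries where they do the work, as an engineer would, in place of code of your own. Each camera call takes 0.05 s, during which the arm holds its last target.

## Task

Press down the red pad at the long end of the lever to raise the heavy yellow flap of the pin chute, and keep it pressed until the steel pin has rolled out into the tray at the bottom; then ease the lever back up so that the flap shuts fully without slamming, and take your hand away. Press only on the red pad, not on the bare bar: do not touch the flap or the pin, do not lift the lever out of its saddle, and leave the socket, the grease jar and the wrench where they stand.

Things in the scene. Friction and masses are not known exactly. Their poses are not given: they have to be found in the camera images.
- chute: Blue pin chute, fixed, on a dark base plate 6 mm thick. Origin on the bench below the flap's front edge, mid-chute; x across (lever on the -x side, 90 mm from the middle), y up the slope, z up. Its 84 mm wide floor slopes down 12 deg to -y: y 0 to 125 mm under the flap, y 0 to -130 mm the open tray, walls 50 mm high, black end wall. Blue hopper 130 x 140 x 210 mm at y 127 to 267.
- tray (a point): Point on the tray floor just before the rubber end wall, 16 mm above the bench, where the pin comes to rest (its axis about 11 mm above the floor).
- lever: Loose steel lever, 305 mm long, bar 14 x 12 mm, 0.34 kg, lying in a grey saddle along the chute's y. Origin mid cross axle (12 mm thick, 60 long, along x). At rest its axes match the chute's and the bar slopes 10 deg up to its long end (-y side); it turns about x. Its short end bears under a side pin of the flap, 85 mm from the axle, so the flap's weight brings the long end back up.
- pad (a point): Centre of the top face of the red pressing pad (38 across, 60 along the lever) at its long end, 200 mm from the axle. At rest about 138 mm above the bench, sloping 10 deg. Pressing takes about 5 to 15 N until the bar meets a black rubber buffer after about 90 mm (face then about 47 mm above the bench, sloping 16 deg the other way; it shifts under 15 mm along the lever).
- axle (a point): Middle of the lever's cross axle (same point as the lever's origin).
- saddle (a point): Where the middle of the axle lies while it is seated in the saddle's open-topped slots, 88 mm above the bench, 85 mm from the flap's front edge on the -y side.
- flap (a joint): Angle of the heavy flap about its hinge (121 mm behind the front edge, along x): 0 shut, grows as its front edge rises. The pin passes under from about 0.15; lever fully pressed gives about 0.38. It falls shut by its own weight when not held up.
- flap_edge (a point): Middle of the top front edge of the heavy flap (93 mm above the bench when shut): a yellow plate 104 x 122 x 12 mm with a dark steel ballast block on top and a lip turned down at the front that holds the pin back, about 2.4 kg. A steel side pin on it sticks out over the lever's short end.
- pin: Bright steel gudgeon pin 22 mm in diameter, 60 mm long, 0.11 kg, lying across the chute behind the flap's lip (hidden under the flap at first). Origin at its centre, x along its axis.
- socket: Bystander: loose steel deep socket, 28 mm in diameter, 60 mm tall, upright; origin at the centre of its underside.
- grease: Bystander: loose grease jar with a black cap, 56 mm in diameter, 85 mm tall; origin at the centre of its underside.
- wrench: Bystander: loose wrench lying flat, 160 mm long along its x axis; origin at its underside.

How it is judged:
By the outcome, as a careful person would: the job done as asked, in the order asked, and still so for the second after the job is handed in, with the robot touching nothing.
It also fails if it takes over 35 s, if anything falls off the work surface, if the arm or the gripper's body presses on something with over 40 N, if the wrist force passes 120 N, or if a joint passes its speed limit or range.

## Working session

There is one attempt and no reset: what is moved stays moved. The work goes in short steps, Python scripts to look and compute and a shell command to move; the robot and the scene stay as the last step left them, time stands still between calls to the robot, and variables do not carry over. Pictures are saved under pics/ and viewed, and the job is handed in when it is done.

```bash
mkdir -p pics; ls; python3 - <<'E'
from cell import *
import cv2
for n in ("side","top"):
    cv2.imwrite(f"pics/{n}0.png",read_camera(n)); p=camera_params(n); print(n,p)
print(get_obs(), pinch_z)
E
```

```text
pics
side {'camera_matrix': array([[434.41833218,   0.        , 316.25358217],
       [  0.        , 434.41833218, 208.40171988],
       [  0.        ,   0.        ,   1.        ]]), 'R': array([[ 0.98918401, -0.1459893 ,  0.01421675],
       [-0.05556525, -0.46265817, -0.88479371],
       [ 0.13574791,  0.87443384, -0.465766  ]]), 't': array([-0.54263271,  0.21166966,  0.94847751])}
top {'camera_matrix': array([[362.52664267,   0.        , 311.48195455],
       [  0.        , 362.52664267, 201.22051549],
       [  0.        ,   0.        ,   1.        ]]), 'R': array([[ 0.04316638, -0.99906423, -0.00270739],
       [-0.97803301, -0.04170423, -0.2042356 ],
       [ 0.20393157,  0.01146403, -0.97891802]]), 't': array([0.11641964, 0.62365255, 0.79346881])}
{'time_s': 0.1, 'qpos': array([70.99670848, 18.43427455, -4.01604909, 83.1680465 ,  1.29706601,
       78.54088131, -3.26021122]), 'joint_velocities': array([-0.04604389, -0.12453727,  0.09893316, -0.1736459 ,  0.02287094,
        0.05798759,  0.00197383]), 'effort': array([-1.89978864e-04, -4.92571449e+01, -4.06030426e-01, -3.13398886e+01,
       -6.43422687e-02,  3.95156094e-02,  6.35659649e-05]), 'tool_pos': array([ 0.22007714, -0.61108239,  0.22157589]), 'tool_rot': array([-1.79902147e+02,  7.33506274e-03,  1.98135874e+01]), 'force': array([ 0.03962063,  0.37257105, -0.5594067 ]), 'wrist_torque': array([ 0.05739478, -0.02701823,  0.04350936]), 'grip_width': 0.08729226024139694} 0.0187
```

View pics/side0.png

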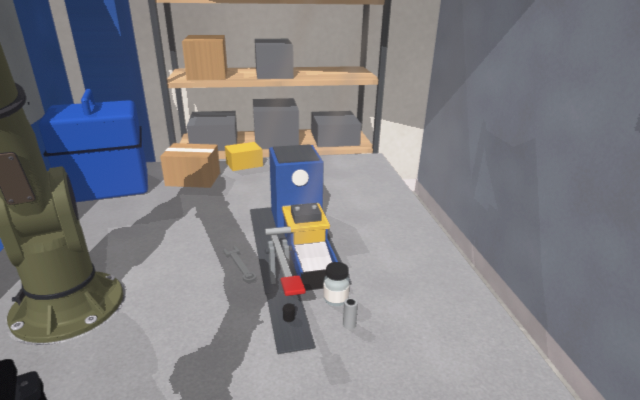

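View pics/top0.png

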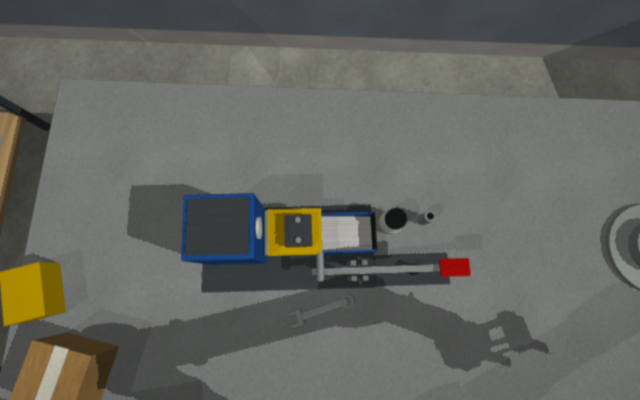

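The side view shows the red pad at about (293,286), with the grease jar (337,282) and socket (350,314) on its right. In the top view the pad is at (455,267), the bar runs left to (320,268), the jar is at (396,221) and the socket at (430,216).

```bash
cat > h.py <<'E'
from cell import *
import cv2, numpy as np
def ray(n,u,v):
    p=camera_params(n);K,R,t=p["camera_matrix"],p["R"],p["t"]
    return -R.T@t, R.T@np.linalg.solve(K,[u,v,1.])
def plane(n,u,v,z):
    c,d=ray(n,u,v); return c+d*(z-c[2])/d[2]
def tri(a,b):
    P=[]
    for n in("side","top"):
        p=camera_params(n);P.append(p["camera_matrix"]@np.c_[p["R"],p["t"]])
    X=cv2.triangulatePoints(P[0],P[1],np.array(a,float),np.array(b,float)).ravel();return X[:3]/X[3]
def redmask(im):
    h=cv2.cvtColor(im,cv2.COLOR_BGR2HSV)
    return (((h[...,0]<6)|(h[...,0]>174))&(h[...,1]>170)&(h[...,2]>60)).astype(np.uint8)
def proj(n,X):
    p=camera_params(n);q=p["camera_matrix"]@(p["R"]@np.array(X)+p["t"]);return q[:2]/q[2]
E
python3 - <<'E'
from h import *
c={}
for n in("side","top"):
    im=cv2.imread(f"pics/{n}0.png");m=redmask(im)
    k,l,s,ce=cv2.connectedComponentsWithStats(m)
    i=1+np.argmax(s[1:,4]);print(n,s[i],ce[i]);c[n]=ce[i]
    cs=max(cv2.findContours((l==i).astype(np.uint8),0,2)[0],key=cv2.contourArea)
    print(cv2.approxPolyDP(cs,3,True)[:,0].tolist(), cv2.minAreaRect(cs))
print("tri",tri(c["side"],c["top"]))
print("plane",plane("top",*c["top"],.138),plane("side",*c["side"],.138))
# hopper, bar, tray, side objects
print("bar left",plane("top",322,270,.12),"bar near pad",plane("top",436,268,.125))
print("jar cap top",plane("top",396,219,.085),"socket top",plane("top",430,216,.06))
s,t=[cv2.imread(f"pics/{n}0.png") for n in("side","top")]
cv2.imwrite("pics/z0.png",np.vstack([cv2.resize(s[190:340,230:380],(600,600),interpolation=2)]))
cv2.imwrite("pics/z1.png",cv2.resize(t[180:310,170:490],(800,325),interpolation=2))
E
```

```text
side [285 276  20  19 298] [293.95973154 285.88255034]
[[298, 276], [287, 280], [286, 294], [304, 292]] ((294.5, 285.0), (18.0, 19.0), 90.0)
top [439 259  31  18 501] [454.20159681 267.03592814]
[[439, 260], [442, 276], [469, 274], [468, 259]] ((454.0, 267.5), (17.0, 30.0), 90.0)
tri [ 0.47871132 -0.16320744  0.13111037]
plane [ 0.47579408 -0.16023163  0.138     ] [ 0.479749   -0.17200715  0.138     ]
bar left [0.45824313 0.11361983 0.12      ] bar near pad [ 0.47268245 -0.12674933  0.125     ]
jar cap top [ 0.58059767 -0.05184938  0.085     ] socket top [ 0.59537421 -0.13755016  0.06      ]
```

View pics/z0.png

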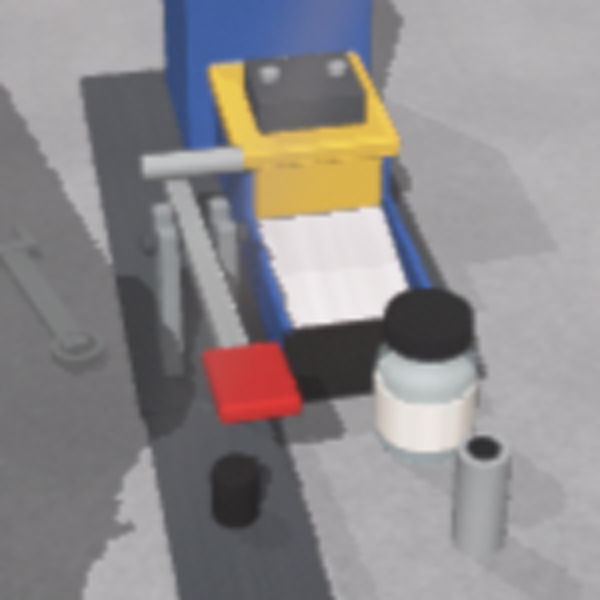

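View pics/z1.png

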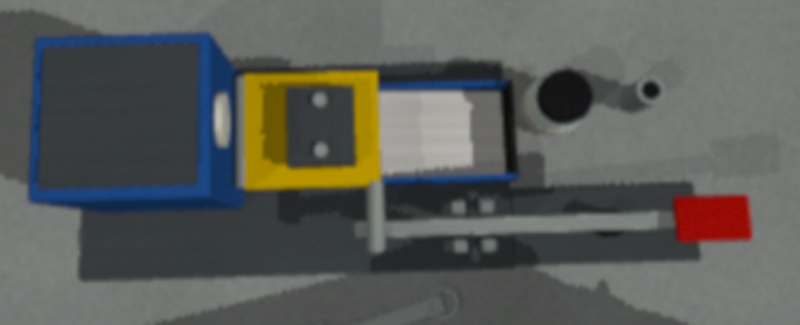

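```bash
python3 - <<'E'
from h import *
import itertools
# top-face corners of the pad in top view -> plane z .138 ; direction of lever
sad=plane("top",170+472/2.5,180+225/2.5,.098); print("saddle approx",sad)
pt=tri((292.8,284.8),(454.2,267.0)); print("pad tri",pt, "dist",np.linalg.norm((pt-sad)[:2]))
a=plane("top",170+475/2.5,180+224/2.5,.105)
# hopper top edges for yaw (z .21)
for q in [(38,40),(30,200),(207,36),(203,205)]: print(plane("top",170+q[0]/2.5,180+q[1]/2.5,.21))
d=(sad-pt)[:2];print("yaw",np.degrees(np.arctan2(-d[0],d[1])))
T=np.array([.477,-.167]); y=np.radians(19.81);o=np.array([.22,-.612])
D=T-o;print("tool tx,ty",D@[np.cos(y),np.sin(y)],D@[np.sin(y),-np.cos(y)])
E
```

```text
saddle approx [0.46213431 0.03273935 0.098     ]
pad tri [ 0.47750449 -0.162279    0.13312162] dist 0.19562310252566417
[0.58767762 0.3896735  0.21      ]
[0.46367583 0.38153452 0.21      ]
[0.59654699 0.25717428 0.21      ]
[0.46559267 0.25020554 0.21      ]
yaw 4.506395845806229
tool tx,ty 0.3926026076042607 -0.33156777965045825
```

```bash
python3 -m handwheel '[[0,0.01,-0.008,0,0.01],[0,0.03,-0.025,0,0.02],[0,0.055,-0.046,0,0.04],[0,0.08,-0.068,0,0.06],[0,0.107,-0.09,0,0.08],[0,0.134,-0.113,0,0.1],[0,0.161,-0.136,0,0.12],[0,0.188,-0.159,0,0.14],[0,0.215,-0.182,0,0.16],[0,0.242,-0.204,0,0.18],[0,0.269,-0.227,0,0.2],[0,0.296,-0.25,0,0.22],[0,0.32,-0.27,0,0.24],[0,0.343,-0.29,0,0.255],[0,0.362,-0.306,0,0.27],[0,0.377,-0.318,0,0.28],[0,0.388,-0.328,0,0.28],[0,0.393,-0.332,0,0.28],[0,0.393,-0.332,0,0.28],[0,0.393,-0.332,0,0.28]]' 20
python3 - <<'E'
from h import *
for n in("side","top"): cv2.imwrite(f"pics/{n}1.png",read_camera(n))
o=get_obs();print(o["tool_pos"],o["tool_rot"],o["force"],o["time_s"],o["grip_width"])
s,t=[cv2.imread(f"pics/{n}1.png") for n in("side","top")]
cv2.imwrite("pics/z2.png",np.hstack([cv2.resize(x,(400,400),interpolation=2) for x in(s[190:340,230:380],t[160:320,350:510])]))
E
```

```text
time_s: 2.1
tool_pos: [0.477, -0.1665, 0.2224]
tool_rot: [180.0, 0.0, 3.7]
force: [-0.1, -0.5, -0.1]
grip_width: 0.0009
[ 0.47694603 -0.16697244  0.22245062] [1.79978011e+02 2.32854873e-02 3.67021828e+00] [-0.52551676 -0.55947479  0.22833086] 2.2 0.000551548122113874
```

View pics/z2.png

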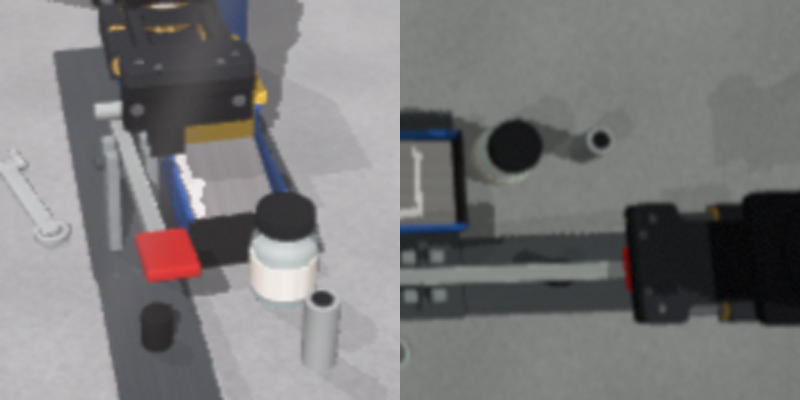

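The closed fingers hang above the red pad (side crop pad at (168,253)), with the jar and socket well to the right. I'll go down to touch it first.

```bash
python3 -m handwheel '[[0,0,0,0.006,0],[0,0,0,0.016,0],[0,0,0,0.028,0],[0,0,0,0.040,0],[0,0,0,0.052,0],[0,0,0,0.062,0],[0,0,0,0.068,0],[0,0,0,0.072,0],[0,0,0,0.075,0],[0,0,0,0.078,0],[0,0,0,0.081,0],[0,0,0,0.083,0],[0,0,0,0.085,0],[0,0,0,0.087,0],[0,0,0,0.087,0]]'
python3 - <<'E'
from h import *
for n in("side","top"): cv2.imwrite(f"pics/{n}2.png",read_camera(n))
o=get_obs();print(o["tool_pos"],o["force"],o["wrist_torque"],o["time_s"])
s,t=[cv2.imread(f"pics/{n}2.png") for n in("side","top")]
cv2.imwrite("pics/z3.png",np.hstack([cv2.resize(x,(400,400),interpolation=2) for x in(s[220:320,240:340],t[160:320,350:510])]))
E
```

```text
time_s: 3.7
tool_pos: [0.478, -0.1671, 0.1363]
tool_rot: [179.9, -0.1, 3.7]
force: [-0.2, -1.4, 4.3]
grip_width: 0.0001
[ 0.4779532  -0.16707847  0.1362777 ] [-0.69343989 -3.55153434  5.15935287] [-0.69466382  0.0843551   0.01402585] 3.8
```

View pics/z3.png

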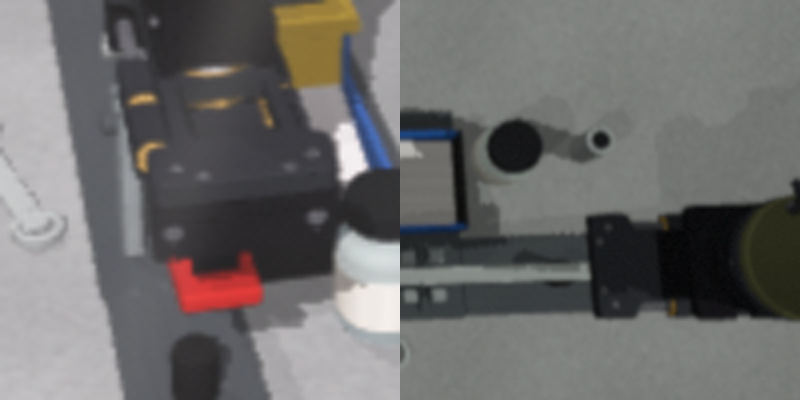

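Contact is at z = 0.136 with 5 N and the fingers mid-pad. Now the press.

```bash
python3 -m handwheel '[[0,0,0,0.002,0],[0,0,0,0.005,0],[0,0,0,0.009,0],[0,0,0,0.013,0],[0,0,0,0.017,0],[0,0,0,0.021,0],[0,0,0,0.025,0],[0,0,0,0.029,0],[0,0,0,0.033,0],[0,0,0,0.037,0],[0,0,0,0.040,0],[0,0,0,0.040,0]]'
python3 - <<'E'
from h import *
for n in("side","top"): cv2.imwrite(f"pics/{n}3.png",read_camera(n))
o=get_obs();print(o["tool_pos"],o["force"],o["wrist_torque"],o["time_s"])
s,t=[cv2.imread(f"pics/{n}3.png") for n in("side","top")]
cv2.imwrite("pics/z4.png",np.hstack([cv2.resize(x,(400,400),interpolation=2) for x in(s[200:320,230:350],t[180:310,250:380])]))
E
```

```text
time_s: 5.0
tool_pos: [0.4785, -0.1683, 0.0964]
tool_rot: [179.8, -0.1, 3.7]
force: [0.3, -5.6, 6.5]
grip_width: 0.0005
[ 0.47850753 -0.16832761  0.09662094] [-0.28888414 -5.90275318  6.12540353] [-1.16393073  0.00258587  0.05918077] 5.1
```

View pics/z4.png

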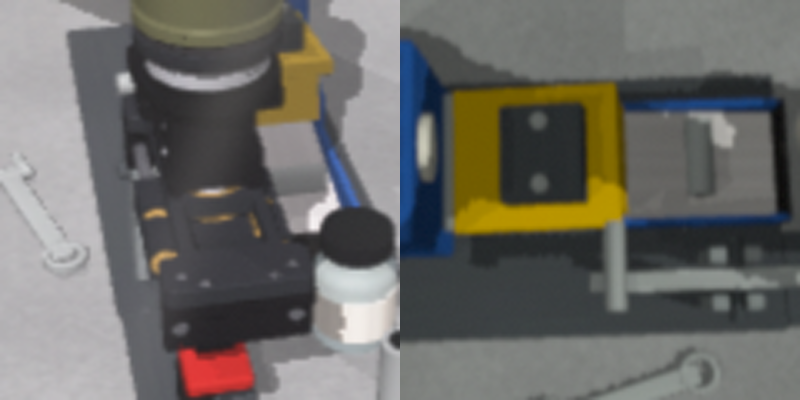

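The flap is up and the pin is already in the open tray (top crop (700,158)), still rolling. I'll hold the pad down here.

```bash
python3 -m handwheel '[[0,0,0.001,0.001,0],[0,0,0.002,0.002,0],[0,0,0.002,0.003,0],[0,0,0.002,0.003,0],[0,0,0.002,0.003,0],[0,0,0.002,0.003,0],[0,0,0.002,0.003,0],[0,0,0.002,0.003,0],[0,0,0.002,0.003,0],[0,0,0.002,0.003,0],[0,0,0.002,0.003,0],[0,0,0.002,0.003,0],[0,0,0.002,0.003,0],[0,0,0.002,0.003,0],[0,0,0.002,0.003,0]]'
python3 - <<'E'
from h import *
for n in("side","top"): cv2.imwrite(f"pics/{n}4.png",read_camera(n))
o=get_obs();print(o["tool_pos"],o["force"],o["wrist_torque"],o["time_s"])
s,t=[cv2.imread(f"pics/{n}4.png") for n in("side","top")]
cv2.imwrite("pics/z5.png",np.hstack([cv2.resize(x,(400,400),interpolation=2) for x in(s[200:320,230:350],t[180:310,250:380])]))
E
```

```text
time_s: 6.6
tool_pos: [0.4786, -0.1686, 0.0935]
tool_rot: [179.9, -0.1, 3.8]
force: [0.9, -2.7, 6.9]
grip_width: 0.0004
[ 0.47854873 -0.16858472  0.09352551] [ 0.01351194 -2.67689555  6.50276476] [-0.40151397  0.080621    0.00237309] 6.7
```

View pics/z5.png

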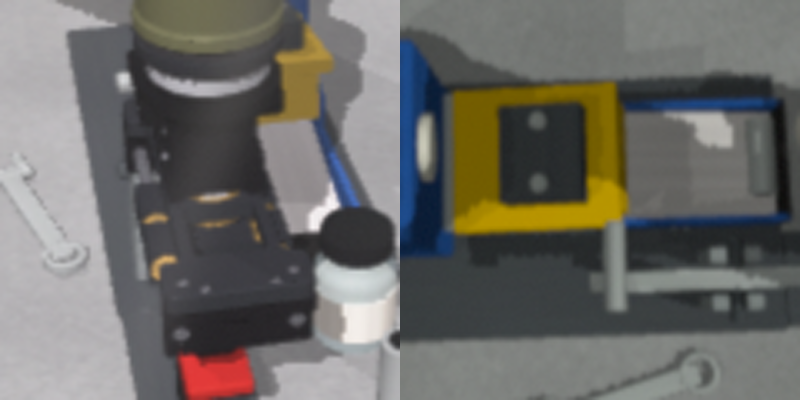

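The pin now lies against the end wall (top crop (760,155)). I'll ease the lever up slowly.

```bash
python3 -m handwheel '[[0,0,0,-0.001,0],[0,0,0,-0.002,0],[0,0,0,-0.004,0],[0,0,0,-0.006,0],[0,0,0,-0.008,0],[0,0,0,-0.010,0],[0,0,0,-0.012,0],[0,0,-0.001,-0.014,0],[0,0,-0.001,-0.016,0],[0,0,-0.001,-0.018,0],[0,0,-0.001,-0.020,0],[0,0,-0.002,-0.022,0],[0,0,-0.002,-0.024,0],[0,0,-0.002,-0.026,0],[0,0,-0.002,-0.028,0],[0,0,-0.002,-0.0295,0],[0,0,-0.002,-0.031,0],[0,0,-0.002,-0.032,0],[0,0,-0.002,-0.033,0],[0,0,-0.002,-0.034,0]]'
python3 - <<'E'
from h import *
cv2.imwrite("pics/top5.png",read_camera("top"))
o=get_obs();print(o["tool_pos"],o["force"],o["wrist_torque"],o["time_s"])
t=cv2.imread("pics/top5.png")
cv2.imwrite("pics/z6.png",cv2.resize(t[180:310,250:380],(400,400),interpolation=2))
E
```

```text
time_s: 8.7
tool_pos: [0.4773, -0.1649, 0.1263]
tool_rot: [-179.9, 0.0, 3.8]
force: [0.2, 3.6, 2.9]
grip_width: 0.0004
[ 0.47734602 -0.16509418  0.12648652] [0.04614301 4.2356057  4.59251333] [ 0.85430371  0.04024073 -0.04350908] 8.75
```

View pics/z6.png

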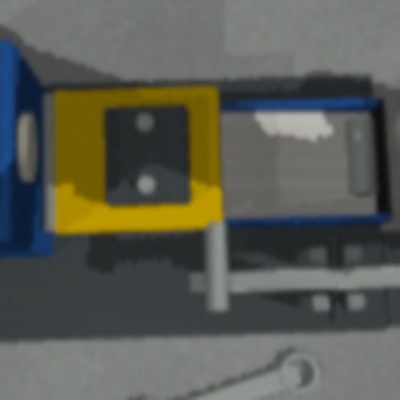

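The pin has stayed at the end wall (360,157) and the flap is nearly down. I'll do the last millimetres more slowly.

```bash
python3 -m handwheel '[[0,0,0,-0.001,0],[0,0,-0.001,-0.002,0],[0,0,-0.001,-0.003,0],[0,0,-0.001,-0.004,0],[0,0,-0.001,-0.005,0],[0,0,-0.002,-0.006,0],[0,0,-0.002,-0.007,0],[0,0,-0.002,-0.008,0],[0,0,-0.002,-0.009,0],[0,0,-0.002,-0.010,0],[0,0,-0.002,-0.011,0],[0,0,-0.002,-0.012,0],[0,0,-0.002,-0.013,0],[0,0,-0.002,-0.014,0],[0,0,-0.002,-0.015,0],[0,0,-0.002,-0.016,0],[0,0,-0.002,-0.017,0],[0,0,-0.002,-0.018,0],[0,0,-0.002,-0.019,0],[0,0,-0.002,-0.020,0]]'
python3 - <<'E'
from h import *
for n in("side","top"): cv2.imwrite(f"pics/{n}6.png",read_camera(n))
o=get_obs();print(o["tool_pos"],o["force"],o["wrist_torque"],o["time_s"])
E
```

```text
time_s: 10.75
tool_pos: [0.4774, -0.1641, 0.1466]
tool_rot: [180.0, 0.0, 3.8]
force: [-0.2, -0.2, -0.3]
grip_width: 0.0003
[ 0.47747955 -0.16405411  0.14672696] [-0.26068386 -0.60283987 -0.14851677] [ 0.01822572 -0.00151167 -0.02482012] 10.85
```

Force is now zero. I'll retreat upward and away, back toward −y.

```bash
python3 -m handwheel '[[0,0,0,-0.005,0],[0,0,0,-0.015,0],[0,0,0,-0.03,0],[0,0,0,-0.05,0],[0,0,0,-0.075,0],[0,0,0.01,-0.1,0],[0,-0.01,0.03,-0.11,0],[0,-0.03,0.06,-0.11,0],[0,-0.05,0.09,-0.11,0],[0,-0.07,0.12,-0.11,0],[0,-0.09,0.15,-0.11,0],[0,-0.11,0.18,-0.11,0],[0,-0.13,0.21,-0.11,0],[0,-0.15,0.24,-0.11,0],[0,-0.17,0.27,-0.11,0],[0,-0.185,0.29,-0.11,0],[0,-0.195,0.3,-0.11,0],[0,-0.2,0.305,-0.11,0],[0,-0.2,0.305,-0.11,0],[0,-0.2,0.305,-0.11,0]]'
python3 - <<'E'
from h import *
c={}
for n in("side","top"):
    cv2.imwrite(f"pics/{n}7.png",read_camera(n))
    m=redmask(cv2.imread(f"pics/{n}7.png"));k,l,s,ce=cv2.connectedComponentsWithStats(m)
    i=1+np.argmax(s[1:,4]);print(n,s[i],ce[i])
    h=[ (lambda h:((h[...,0]>18)&(h[...,0]<32)&(h[...,1]>150)&(h[...,2]>60)))(cv2.cvtColor(cv2.imread(f"pics/{n}{j}.png"),cv2.COLOR_BGR2HSV)) for j in(0,7)]
    print("yellow bbox", [cv2.boundingRect(x[(slice(200,250),slice(270,340)) if n=="side" else (slice(190,270),slice(240,340))].astype(np.uint8)) for x in h])
o=get_obs();print(o["tool_pos"],o["force"],o["time_s"])
s,t=[cv2.imread(f"pics/{n}7.png") for n in("side","top")]
cv2.imwrite("pics/z7.png",np.hstack([cv2.resize(x,(400,400),interpolation=2) for x in(s[190:340,230:380],t[160:320,310:470])]))
E
```

```text
time_s: 12.85
tool_pos: [0.2992, -0.4803, 0.2568]
tool_rot: [-180.0, -0.0, 3.9]
force: [-0.2, -0.4, 0.1]
grip_width: 0.0005
side [285 276  20  19 287] [294.02090592 285.95818815]
yellow bbox [(13, 6, 46, 37), (13, 7, 46, 35)]
top [439 259  31  18 507] [454.26824458 267.12623274]
yellow bbox [(28, 18, 54, 48), (28, 18, 54, 49)]
[ 0.29918726 -0.48028852  0.25680854] [ 0.08872077 -0.23627132  0.3122429 ] 12.95
```

View pics/z7.png

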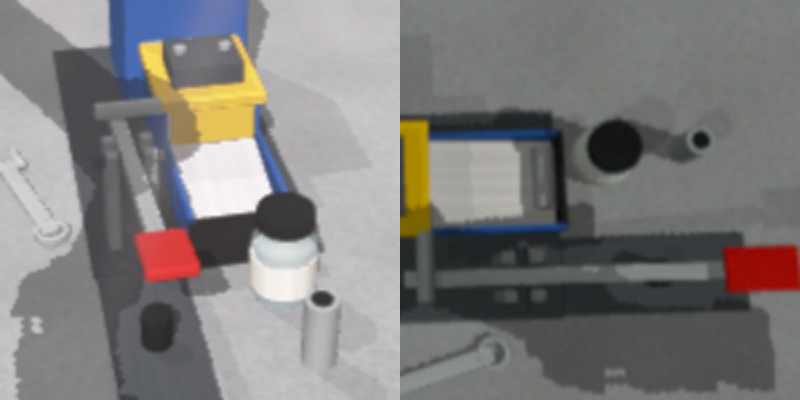

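The pad is back on its starting pixels, (294,286) in the side view and (454,267) in the top view. The flap outline matches its shut outline, the pin lies at the end wall (top crop (540,175)), and the bystanders stand where they were.

```bash
python3 -c "
from cell import *
sign_off()"
```

```text
the job is handed in; nothing more can be done
```

The job is done and handed in at about 13 s. I pressed the middle of the red pad about 43 mm down with closed fingers, using about 5–7 N downward and up to 6 N sideways. I held it there until the pin lay against the tray's end wall. Then I eased the lever up at 10–20 mm/s until the force read zero, and moved the hand well clear.

**Last checks:**
- **Lever:** the red pad is back within about 0.1 pixel of where it started in both views, so the lever is still seated.
- **Flap:** its outline matches the shut one to within 1–2 pixels.
- **Pin:** it lies at the bottom of the tray.
- **Bystanders:** the jar, socket and wrench look unmoved; I judged this by eye and did not measure it.
- **Robot:** the residual force is about 0 N, so the hand is touching nothing.

No check failed. I did not press to the rubber buffer, because the pin was already out at that depth.

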